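# Fetch the rear serving board from a crowded hook

### The arm

A 6-joint arm with a two-finger parallel gripper is mounted at the origin on a cart in front of the work surface, level with it; the furniture and walls round the work are solid. World frame = base frame: x ahead of the robot, y to its left, z up, the work surface at z = 0. Lengths are in m, angles in degrees, forces in N, time in s.
With the tool pointing down it reaches from about 0.375 to 0.9 m from the base axis. Payload 3.1 kg.
Tool frame: the origin (TCP) lies on the centre line of the jaws, within the pads' length; the fingertips stand 25 mm ahead of it and the grasp point (between the pads) lies 6 mm ahead of it; z points along the fingers, y is the line along which they close (so a half turn about z gives the same grasp; the last joint's range is limited). The gripper opens to 87 mm and grips with 3 to 60 N. Pads are 19 mm wide; open, the fingers measure 117 mm over their backs; the gripper's body (75 mm by 190 mm) begins 51 mm behind the grasp point.
Start: joints at [-85.629, 30.224, 82.088, -0, 67.689, -10.227], TCP at [0.158, -0.605, 0.248] pointing down, gripper open.
Joint ranges: [-176.69, 176.69], [-43.24, 126.21], [12.49, 139.97], [-82, 262], [0, 151.66], [-163.58, 163.58]. Speed limits (degrees/s): [159.86, 159.86, 180, 180, 180, 180].

### API

Orientations are given as a 3x3 rotation matrix whose columns are the frame's x, y, z axes.
In Python, from rig import * gives the robot as it stands.
- The arm moves only by the tool step_arm, never from a script. Its argument "steps" is a list of rows, each a list of 7 numbers: the shift along the tool's x, y, z normalised to -1 to 1, where 1 is 0.3 m, then the turn, a rotation vector about the tool's x, y, z normalised to -1 to 1, where 1 is 45 degrees, then the gripper's target within -1 to 1 (shut at 1, half-way at 0, fully open at -1). A call has 1 to 8 rows; each row is the pose to reach, as a shift and turn from the pose commanded when the call began, along the tool's axes at that moment; what a row does not reach only later rows make up. A row lasts 1/12 s, in which the tool goes at most 41.7 mm and 7.16 degrees, less where a joint would pass 70% of its speed; a pose out of reach is approached as far as the arm can. A call with a number of a shift or a turn outside -1 to 1 is refused whole. A call with a gripper value outside its range is refused whole. The fingers move at their own pace and stop on an object; the grip force is fixed at half the most. Time passes only in rows, so rows that repeat a pose let the fingers close. It gives the time, the measured TCP pose, the force, the opening and the grip force at its end, in the units of the state.
- read_state(): the state, without advancing time (a new reading comes with each control period).
- capture(name): name is "scene" or "top" or "wrist"; returns a dict with "image" (480x640x3 uint8, red, green, blue), "vertical_fov" (degrees; the focal length in pixels is half the picture's height over the tangent of half this angle, whatever the lens; pixels are square), "cx", "cy" (the principal point, pixels), "world_from_camera" (4x4, takes a point from camera to world coordinates); the wrist camera has in their place "T_tool_cam" (4x4, takes a point from camera to tool coordinates, whose origin is the TCP and whose axes are the flange's). Camera axes: x right, y down, z forward; pixel columns grow to the right and rows downward; lengths in m; the calibration is good to about 2 mm. A picture is of the moment at which its call begins: read the wrist's pose just before it. There is no depth.
- hand_in(): hands the job in; it is judged then, once.
The state is a dict: "time_s": time; "joint_positions": joint angles; "qvel": joint speeds; "tau": joint torques, N m; "position": TCP position; "tcp_rot": TCP orientation; "force": force on the tool from outside, world axes, zero at the start; "moment": the same for the moment, N m; "opening": opening from 0.0 (shut) to 1.0 (fully open); "grasp_force": force on a finger pad.
Only numpy, scipy, OpenCV 4.12 (cv2) and the standard library are available. Lean on these libraries where they do the work, as an engineer would, in place of code of your own. Each camera call takes 0.05 s, during which the arm holds its last target. There are 200 camera calls.

### The job

The wide rectangular serving board hangs at the back of the full hook stand. Hang the two boards in front of it, one after the other, on the empty hook stand so that both stay hanging there, then take the wide board off and lower it (do not drop it) into the open beech box, so that it stands in it upright on its bottom edge, head up. Do not let a board fall or lie on the worktop, and leave the box and the other things on the worktop where they stand.

Things in the scene. Friction and masses are not known exactly. Their poses are not given: they have to be found in the camera images.
- hook_full: Fixed steel stand holding three boards, left or right of the empty one. Origin: table height, under the axis of its post (16 mm thick, 201 mm tall with its collar). A level prong, 10 mm thick, axis 190 mm up, runs 140 mm from the post axis along the stand's -x (toward the robot, within 12 deg) to a 16 mm ball centred on it. Base plate 12 mm high, 90 wide, from 120 mm before the post to 30 behind.
- hook_spare: Fixed steel stand empty at the start, about 0.23 m beside the full one. Origin: table height, under the axis of its post (16 mm thick, 201 mm tall with its collar). A level prong, 10 mm thick, axis 190 mm up, runs 140 mm from the post axis along the stand's -x (toward the robot, within 12 deg) to a 16 mm ball centred on it. Base plate 12 mm high, 90 wide, from 120 mm before the post to 30 behind.
- hook_full_tip (a point): Centre of the ball at the end of the full stand's prong, 190 mm above the table.
- hook_spare_tip (a point): Centre of the ball at the end of the empty stand's prong, 190 mm above the table.
- wide_board: Wanted beech board, blade a rectangle 116 wide, 100 high; rearmost, 42 mm from the post axis. Origin: centre of its 32 mm hole. 12 mm thick along x, width along y, z up. Head: flat sides 50 mm apart, from 32 mm above the origin to 38 below; bottom edge 138 below. 0.1-0.2 kg. At rest on a prong the hole centre is 11 mm below the prong axis.
- round_board: Beech board, round blade 96 mm in diameter. Hangs 76 or 110 mm from the post axis (random). Origin: centre of its 32 mm hole. 12 mm thick along x, width along y, z up. Head: flat sides 50 mm apart, from 32 mm above the origin to 38 below; bottom edge 138 below. 0.1-0.2 kg. At rest on a prong the hole centre is 11 mm below the prong axis.
- oval_board: Beech board, oval blade 72 mm wide and 108 mm high. Hangs 76 or 110 mm from the post axis (random). Origin: centre of its 32 mm hole. 12 mm thick along x, width along y, z up. Head: flat sides 50 mm apart, from 32 mm above the origin to 38 below; bottom edge 138 below. 0.1-0.2 kg. At rest on a prong the hole centre is 11 mm below the prong axis.
- beech_box: Loose open beech box, 0.55 kg, 64 mm along its x, 160 along its y, 110 high; inside 48 by 144 mm, inner floor 6 mm above its underside. Origin: centre of the underside. Its long side lies across the robot's view, within 20 deg. The wide board fits with its width along the box's y, its hole then about 144 mm up, leaning a little.
- honey_jar: Bystander: honey jar with a lid, 71 mm wide, 110 mm high; origin at the centre of its underside.
- kaiser_roll: Bystander: plain round kaiser roll, 98 by 92 mm, 66 mm high; origin under its centre.
- sugar_shaker: Bystander: small glass sugar shaker with a domed top, 44 mm wide, 90 mm high, standing between the two hook stands; origin at the centre of its underside.
- oat_roll: Bystander: round roll strewn with oats, 87 by 96 mm, 47 mm high, in front of the hook stands; origin under its centre.
- tape_roll: Bystander: roll of tan adhesive tape lying flat, 92 mm wide, 48 mm high; origin under its centre.

How it is judged (in metres and radians):
On the way, in this order (a step that is already met when the one before it is completed fails the run):
1. one of the front boards hangs released on the empty stand's prong (((x of round_board in the frame of hook_spare between -0.132 and -0.012 m and y of round_board in the frame of hook_spare between -0.02 and 0.02 m and z of round_board in the frame of hook_spare between 0.166 and 0.187 m and angle between round_board's own z axis and vertical below 0.35 rad and linear speed of round_board below 0.05 m/s and contact force between round_board and the fingers below 0.1 N) or (x of oval_board in the frame of hook_spare between -0.132 and -0.012 m and y of oval_board in the frame of hook_spare between -0.02 and 0.02 m and z of oval_board in the frame of hook_spare between 0.166 and 0.187 m and angle between oval_board's own z axis and vertical below 0.35 rad and linear speed of oval_board below 0.05 m/s and contact force between oval_board and the fingers below 0.1 N))), for 0.2 s.
2. both front boards hang released on that prong (x of round_board in the frame of hook_spare between -0.132 and -0.012 m and y of round_board in the frame of hook_spare between -0.02 and 0.02 m and z of round_board in the frame of hook_spare between 0.166 and 0.187 m and angle between each of round_board, oval_board's own z axis and vertical below 0.35 rad and linear speed of each of round_board, oval_board below 0.05 m/s and contact force between each of round_board, oval_board and the fingers below 0.1 N and x of oval_board in the frame of hook_spare between -0.132 and -0.012 m and y of oval_board in the frame of hook_spare between -0.02 and 0.02 m and z of oval_board in the frame of hook_spare between 0.166 and 0.187 m), for 0.2 s.
At the end, for the whole second after the job is handed in: Round and oval board hang released and still by their holes on the once empty prong (hole centre 3-24 mm below its axis, leaning under 0.35 rad); the wide board stays released, head up on the floor of the upright beech box (leaning under 0.45 rad, hole at most 158 mm above its underside) (all of step 2 and x of wide_board in the frame of beech_box between -0.05 and 0.05 m and y of wide_board in the frame of beech_box between -0.05 and 0.05 m and z of wide_board in the frame of beech_box between 0.12 and 0.158 m and angle between wide_board's own z axis and vertical below 0.45 rad and contact force between wide_board and the fingers below 0.1 N and angle between beech_box's own z axis and vertical below 0.1 rad); the robot touches nothing.
It fails at once if a board falls to or lies on the worktop (its hole lower than 90 mm) (height (world z) of any of wide_board, round_board, oval_board below 0.09 m).
It fails at once if the wide board is dropped into the box (faster than 0.7 m/s, not held by the fingers, over the box) (horizontal distance between wide_board and beech_box below 0.08 m and linear speed of wide_board above 0.7 m/s and contact force between wide_board and the fingers below 0.1 N).
It fails at once if the box is shoved more than 50 mm or tipped more than 0.35 rad (distance of beech_box from where it was at the start of the episode above 0.05 m or angle between beech_box's own z axis and vertical above 0.35 rad).
It fails at once if a bystander is moved more than 40 mm (distance of any of honey_jar, kaiser_roll, sugar_shaker, oat_roll, tape_roll from where it was at the start of the episode above 0.04 m).
It also fails if it takes over 72 s, if anything falls off the work surface, if the arm or the gripper's body presses on something with over 40 N, if the wrist force passes 120 N, or if a joint passes its speed limit or range.

## Working session

There is one attempt and no reset: what is moved stays moved. The work goes in short steps, Python scripts to look and compute and a tool call to move; the robot and the scene stay as the last step left them, time stands still between calls to the robot, and variables do not carry over. Pictures are saved under pics/ and viewed, at most 10 in all, crops included, and the job is handed in when it is done.

Besides the shell and the picture viewer there is one more tool, called after "Call:" as name([rows], argument=value, ...), one row to a line, values as JSON. step_arm: Moves the arm, as the interface text tells. Scaled input: -1 to 1 covers 0.3 m each way for a shift and 45 degrees each way for a turn. Its arguments: {"type":"object","properties":{"steps":{"type":"array"}},"required":["steps"]}

```bash
ls; mkdir -p pics
python3 - <<'E'
from rig import *
import cv2,numpy as np,pickle
s=read_state();print(s)
d={}
for n in("scene","top"):
    c=capture(n);d[n]=c
    cv2.imwrite(f"pics/{n}0.png",c["image"][:,:,::-1]);print(n,c["vertical_fov"],c["cx"],c["cy"],c["world_from_camera"])
pickle.dump(d,open("c0.pkl","wb"))
E
```

```text
pics
{'time_s': 0.0, 'joint_positions': array([-8.56297142e+01,  3.02788573e+01,  8.21580572e+01, -2.21623664e-03,
        6.76899138e+01, -1.02277059e+01]), 'qvel': array([-0.03886734,  0.05182282, -0.04130542,  0.02319794, -0.00162282,
        0.06093152]), 'tau': array([-1.84284501e-03, -4.40039492e+01, -1.76592672e+01,  6.30708318e-02,
        5.81004610e-02, -1.56104475e-04]), 'position': array([ 0.15748225, -0.60411047,  0.24656348]), 'tcp_rot': array([[ 9.67714331e-01,  2.52049464e-01, -2.04359328e-04],
       [ 2.52049293e-01, -9.67711886e-01,  2.20440631e-03],
       [ 3.57858478e-04, -2.18474420e-03, -9.99997549e-01]]), 'force': array([-0.11605414, -0.13653945, -0.22701391]), 'moment': array([0.01821622, 0.02067616, 0.02214993]), 'grasp_force': 0.0, 'opening': 0.9969048281958199}
scene 45.420985457078665 316.0346243458177 234.81821810151249 [[-0.41904001 -0.57817577  0.70008446 -0.42548693]
 [-0.90768471  0.24750154 -0.33889742  0.53557331]
 [ 0.0226703  -0.77746753 -0.62851435  1.00154392]
 [ 0.          0.          0.          1.        ]]
top 55.902472610755495 320.4611947817751 243.43804998495108 [[-0.00368712 -0.99481378  0.10164622  0.45812151]
 [-0.99998895  0.00396455  0.00252754  0.0349571 ]
 [-0.00291742 -0.10163577 -0.9948174   1.08767159]
 [ 0.          0.          0.          1.        ]]
```

View pics/scene0.png

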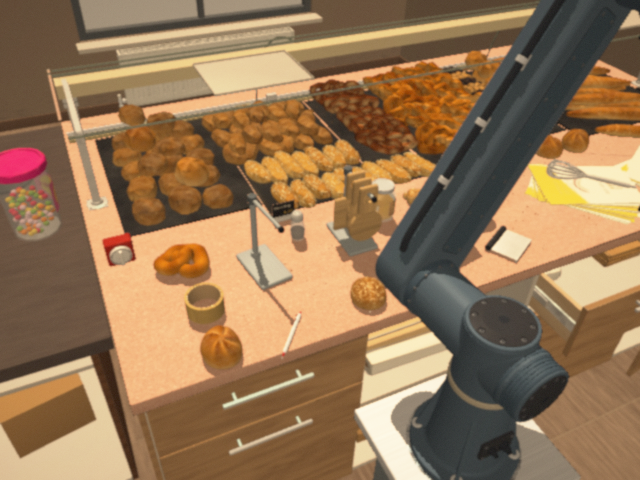

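View pics/top0.png

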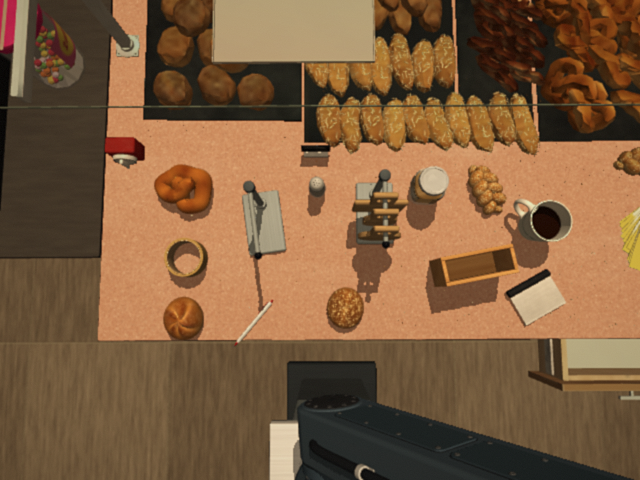

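The scene view shows the empty stand (post about 255,205) and the full stand (about 355,205). In the top view the spare ball is near (258,255) and the full stand's near (385,240). The box is near (475,265) and the shaker near (317,187). I'll enlarge the top view.

```bash
cat > h.py <<'E'
import numpy as np,cv2,pickle
def ray(c,u,v,T=None):
    T=c["world_from_camera"] if T is None else T
    f=240/np.tan(np.radians(c["vertical_fov"])/2)
    d=T[:3,:3]@np.array([(u-c["cx"])/f,(v-c["cy"])/f,1]);return T[:3,3],d
def onz(c,u,v,z,T=None):
    o,d=ray(c,u,v,T);return o+d*(z-o[2])/d[2]
def proj(c,p,T=None):
    T=c["world_from_camera"] if T is None else T
    f=240/np.tan(np.radians(c["vertical_fov"])/2)
    q=T[:3,:3].T@(np.array(p)-T[:3,3]);return np.array([c["cx"]+f*q[0]/q[2],c["cy"]+f*q[1]/q[2]])
E
python3 - <<'E'
from h import *
d=pickle.load(open("c0.pkl","rb"))
im=d["top"]["image"][150:290,235:535,::-1]
cv2.imwrite("pics/top0z.png",cv2.resize(im,None,fx=2.6,fy=2.6,interpolation=cv2.INTER_CUBIC))
E
```

```text
(no output)
```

View pics/top0z.png

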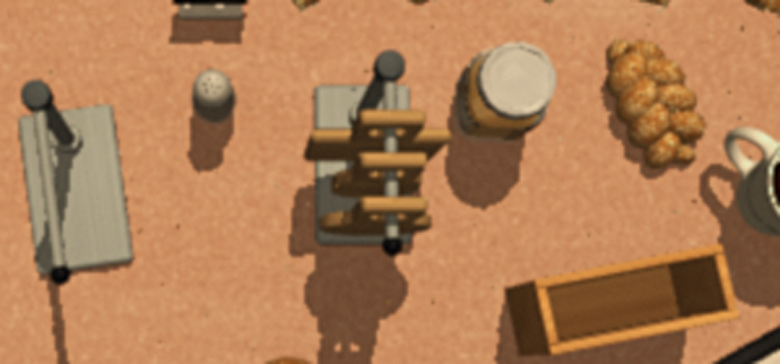

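The enlarged crop shows the spare collar at (36,95) with its ball at (60,273), and the full collar at (390,66) with its ball at (392,244). The board heads are at v = 117, 160 and 204. The box rim corners are (543,280), (722,248), (735,312) and (553,352).

Run:
```python
from h import *
d=pickle.load(open("c0.pkl","rb"));c=d["top"];s=d["scene"]
P=lambda u,v,z:onz(c,235-.3+u/2.6,150-.3+v/2.6,z)
pts=dict(sp=(36,95,.201),sb=(60,273,.19),fp=(390,66,.201),fb=(392,244,.19),h1=(392,117,.211),h2=(392,160,.211),h3=(393,204,.211),b1=(543,280,.11),b2=(722,248,.11),b3=(735,312,.11),b4=(553,352,.11),jar=(516,80,.11),shk=(214,85,.09))
for k,v in pts.items():
    w=P(*v);print(k,w.round(4),proj(s,w).round(1))
for a,b in(("sp","sb"),("fp","fb")):
    q=P(*pts[a])-P(*pts[b]);print(np.linalg.norm(q[:2]),np.degrees(np.arctan2(q[1],q[0])))
b=[P(*pts[f"b{i}"]) for i in(1,2,3,4)]
print(np.mean(b,0)); q=b[0]-b[1]+b[3]-b[2];print(np.degrees(np.arctan2(-q[0],q[1])))
```

```text
sp [0.6641 0.1804 0.201 ] [253.  195.3]
sb [0.5278 0.1621 0.19  ] [281.3 229.3]
fp [ 0.6857 -0.0918  0.201 ] [348.9 167.5]
fb [ 0.5491 -0.0924  0.19  ] [374.5 198.9]
h1 [ 0.6437 -0.0912  0.211 ] [356.5 172.4]
h2 [ 0.6107 -0.0906  0.211 ] [362.5 179.1]
h3 [ 0.5772 -0.0907  0.211 ] [369. 186.]
b1 [ 0.5266 -0.2288  0.11  ] [422.  216.9]
b2 [ 0.5528 -0.3789  0.11  ] [463.5 198.4]
b3 [ 0.4994 -0.3872  0.11  ] [478.1 208.4]
b4 [ 0.4669 -0.2352  0.11  ] [437.2 229.4]
jar [ 0.6964 -0.2113  0.11  ] [383.3 184.5]
shk [0.6981 0.0447 0.09  ] [298.8 211.4]
0.13755055551425796 7.650600761934302
0.13655847544479358 0.24374375721447547
[ 0.51140654 -0.30753506  0.11      ]
10.99079615227365
```

```bash
cat > plan.py <<'E'
import sys,numpy as np
from rig import *
from scipy.spatial.transform import Rotation as Ro
def tgt(yaw):
    c,s=np.cos(np.radians(yaw)),np.sin(np.radians(yaw));return np.array([[c,s,0],[s,-c,0],[0,0,-1.]])
# args: x y z yaw  [x y z yaw ...]: chained from measured pose
s=read_state();p=s["position"];R=s["tcp_rot"]
print("t",s["time_s"].__round__(2),"p",p.round(4),"yaw",np.degrees(np.arctan2(R[1,0],R[0,0])).round(2),"z",R[:,2].round(4),"F",s["force"].round(1),"open",round(s["opening"],3),"grip",round(s["grasp_force"],1),"j",s["joint_positions"].round(0))
a=list(map(float,sys.argv[1:]))
for i in range(0,len(a),4):
    q=np.array(a[i:i+3]);R2=tgt(a[i+3])
    d=R.T@(q-p)/.3;w=Ro.from_matrix(R.T@R2).as_rotvec()/np.radians(45)
    print(d.round(3),w.round(3),"rows>=",np.ceil(np.linalg.norm(q-p)/.0417));p,R=q,R2
E
python3 plan.py .36 -.36 .30 7 .576 -.0915 .29 0
```

```text
t 0.1 p [ 0.1575 -0.6042  0.2467] yaw 14.6 z [-2.0e-04  1.8e-03 -1.0e+00] F [ 0.  -0.3 -1. ] open 1.001 grip 0.0 j [-86.  30.  82.  -0.  68. -10.]
[ 0.858 -0.618 -0.176] [-0.002 -0.     0.169] rows>= 8.0
[ 0.824 -0.801  0.033] [0.    0.    0.156] rows>= 9.0
```

Call:
step_arm([
  [0.858,-0.618,-0.176,0,0,0.169,-1],
  [0.858,-0.618,-0.176,0,0,0.169,-1],
  [0.858,-0.618,-0.176,0,0,0.169,-1],
  [0.858,-0.618,-0.176,0,0,0.169,-1],
  [0.858,-0.618,-0.176,0,0,0.169,-1],
  [0.858,-0.618,-0.176,0,0,0.169,-1],
  [0.858,-0.618,-0.176,0,0,0.169,-1],
  [0.858,-0.618,-0.176,0,0,0.169,-1],
])

```text
time_s: 0.77
position: [0.3612, -0.3573, 0.3006]
tcp_rot: [[0.992, 0.123, 0.0], [0.123, -0.992, 0.002], [0.0, -0.002, -1.0]]
force: [1.2, -0.7, -0.5]
opening: 0.999
grasp_force: 0.0
```

```bash
python3 plan.py .53 -.0915 .30 0
```

```text
t 0.77 p [ 0.3612 -0.3573  0.3006] yaw 7.07 z [ 2.0e-04  1.6e-03 -1.0e+00] F [ 1.2 -0.7 -0.5] open 0.999 grip 0.0 j [-57.  17.  95.   0.  68.  26.]
[ 0.667 -0.81   0.003] [-0.002 -0.     0.157] rows>= 8.0
```

Stop just short and look through the wrist camera.

Call:
step_arm([
  [0.667,-0.81,0.003,0,0,0.157,-1],
  [0.667,-0.81,0.003,0,0,0.157,-1],
  [0.667,-0.81,0.003,0,0,0.157,-1],
  [0.667,-0.81,0.003,0,0,0.157,-1],
  [0.667,-0.81,0.003,0,0,0.157,-1],
  [0.667,-0.81,0.003,0,0,0.157,-1],
  [0.667,-0.81,0.003,0,0,0.157,-1],
  [0.667,-0.81,0.003,0,0,0.157,-1],
])

```text
time_s: 1.43
position: [0.5301, -0.0914, 0.2992]
tcp_rot: [[1.0, 0.001, 0.0], [0.001, -1.0, 0.001], [0.0, -0.001, -1.0]]
force: [-0.6, -0.8, 0.7]
opening: 0.997
grasp_force: 0.0
```

```bash
cat > w.py <<'E'
import sys
from h import *
from rig import *
s=read_state();c=capture("wrist");T=np.eye(4);T[:3,:3]=s["tcp_rot"];T[:3,3]=s["position"]
c["world_from_camera"]=T@c["T_tool_cam"];pickle.dump(c,open(sys.argv[1]+".pkl","wb"))
cv2.imwrite(f"pics/{sys.argv[1]}.png",c["image"][:,:,::-1])
E
python3 w.py w1; python3 plan.py .576 -.0915 .29 0
python3 - <<'E'
from h import *
c=pickle.load(open("w1.pkl","rb"))
for n,p in dict(ball=(.5475,-.092,.19),col=(.686,-.0918,.201),h3=(.577,-.0915,.211),h1=(.6437,-.0915,.211)).items():print(n,proj(c,p))
print(c["world_from_camera"].round(3))
E
```

```text
t 1.48 p [ 0.5319 -0.0886  0.2992] yaw 0.19 z [ 0.0025  0.0041 -1.    ] F [ 0.7  1.8 -0.2] open 0.999 grip 0.0 j [-21.  20.  91.   0.  69.  68.]
[0.147 0.01  0.031] [-0.005 -0.003  0.004] rows>= 2.0
ball [323.9600546  225.21521674]
col [324.11242017   2.07847617]
h3 [323.35642916 186.72851714]
h1 [323.52077797  74.90790268]
[[ 0.001 -0.97  -0.244  0.596]
 [-1.    -0.001  0.    -0.091]
 [-0.     0.244 -0.97   0.438]
 [ 0.     0.     0.     1.   ]]
```

View pics/w1.png

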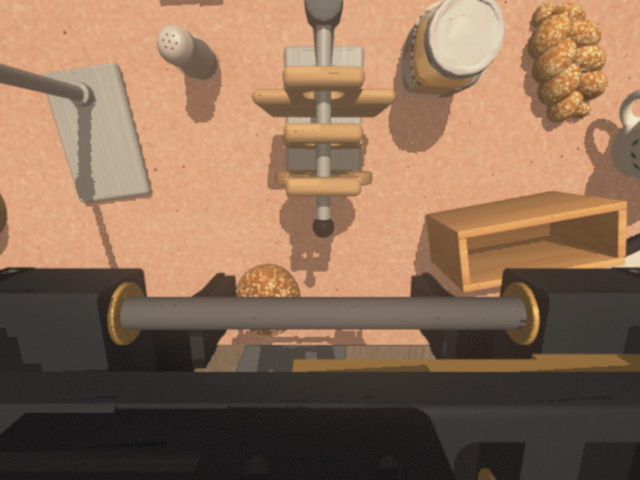

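The wrist view has the ball at (323,227), predicted (324,225), and the front head at (323,185), so my estimates hold. Next I descend on the front board.

Call:
step_arm([
  [0.155,0.003,0.03,0,0,0,-1],
  [0.155,0.003,0.03,0,0,0,-1],
  [0.155,0.003,0.03,0,0,0,-1],
  [0.155,0.003,0.1,0,0,0,-1],
  [0.155,0.003,0.19,0,0,0,-1],
  [0.155,0.003,0.28,0,0,0,-1],
  [0.155,0.003,0.28,0,0,0,-1],
  [0.155,0.003,0.28,0,0,0,-1],
])

```text
time_s: 2.15
position: [0.5737, -0.0961, 0.2146]
tcp_rot: [[1.0, -0.002, -0.004], [-0.002, -1.0, 0.001], [-0.004, -0.001, -1.0]]
force: [-0.0, 0.6, -0.4]
opening: 1.001
grasp_force: 0.0
```

```bash
python3 plan.py .5765 -.0915 .187 0
```

```text
t 2.15 p [ 0.5737 -0.0961  0.2146] yaw -0.12 z [-0.0041  0.0014 -1.    ] F [-0.   0.6 -0.4] open 1.001 grip 0.0 j [-21.  29.  90.  -0.  61.  70.]
[ 0.01  -0.015  0.092] [-0.002  0.005 -0.003] rows>= 1.0
```

Call:
step_arm([
  [0.005,0,0.045,0,0,0,-1],
  [0.005,0,0.09,0,0,0,-1],
  [0.005,0,0.09,0,0,0,-1],
  [0.005,0,0.09,0,0,0,-1],
  [0.005,0,0.09,0,0,0,-1],
])

```text
time_s: 2.57
position: [0.5778, -0.0964, 0.1903]
tcp_rot: [[1.0, -0.001, 0.003], [-0.001, -1.0, -0.001], [0.003, 0.001, -1.0]]
force: [-0.2, -0.7, 0.2]
opening: 1.0
grasp_force: 0.0
```

```bash
python3 plan.py .5765 -.0915 .187 0
```

```text
t 2.57 p [ 0.5778 -0.0964  0.1903] yaw -0.09 z [ 0.0029 -0.0011 -1.    ] F [-0.2 -0.7  0.2] open 1.0 grip 0.0 j [-20.  31.  91.   0.  57.  70.]
[-0.004 -0.016  0.011] [ 0.001 -0.004 -0.002] rows>= 1.0
```

Call:
step_arm([
  [0,-0.01,0.01,0,0,0,-1],
  [0,-0.01,0.01,0,0,0,0],
  [0,-0.01,0.01,0,0,0,1],
  [0,-0.01,0.01,0,0,0,1],
  [0,-0.01,0.01,0,0,0,1],
  [0,-0.01,0.01,0,0,0,1],
  [0,-0.01,0.01,0,0,0,1],
  [0,-0.01,0.01,0,0,0,1],
])

```text
time_s: 3.23
position: [0.5769, -0.0928, 0.1854]
tcp_rot: [[1.0, -0.001, -0.0], [-0.001, -1.0, 0.0], [-0.0, -0.0, -1.0]]
force: [0.3, 0.3, 0.7]
opening: 0.574
grasp_force: 30.0
```

```bash
python3 plan.py .5765 -.0915 .197 0
```

```text
t 3.23 p [ 0.5769 -0.0928  0.1854] yaw -0.08 z [-2.e-04  3.e-04 -1.e+00] F [0.3 0.3 0.7] open 0.574 grip 30.0 j [-20.  32.  92.   0.  57.  70.]
[-0.001 -0.004 -0.039] [-0.     0.    -0.002] rows>= 1.0
```

Call:
step_arm([
  [0,0,-0.018,0,0,0,1],
  [0,0,-0.037,0,0,0,1],
  [0,0,-0.037,0,0,0,1],
  [-0.04,-0.002,-0.037,0,0,0,1],
  [-0.08,-0.002,-0.037,0,0,0,1],
  [-0.12,-0.002,-0.037,0,0,0,1],
  [-0.16,-0.002,-0.037,0,0,0,1],
  [-0.21,-0.002,-0.037,0,0,0,1],
])

```text
time_s: 3.9
position: [0.5141, -0.0924, 0.1969]
tcp_rot: [[1.0, -0.001, 0.001], [-0.001, -1.0, -0.001], [0.001, 0.001, -1.0]]
force: [0.0, -0.3, -0.8]
opening: 0.57
grasp_force: 30.0
```

Call:
step_arm([
  [-0.02,0,0,0,0,0,1],
  [-0.02,0,-0.05,0,0,0,1],
  [-0.02,-0.05,-0.1,0,0,0,1],
])

```text
time_s: 4.15
position: [0.5079, -0.079, 0.2265]
tcp_rot: [[1.0, -0.004, -0.001], [-0.004, -1.0, -0.001], [-0.001, 0.001, -1.0]]
force: [0.6, 0.4, -1.4]
opening: 0.57
grasp_force: 30.0
```

```bash
python3 plan.py .49 .157 .226 7.65 .49 .157 .1965 7.65
```

```text
t 4.15 p [ 0.5079 -0.079   0.2265] yaw -0.22 z [-6.e-04 -9.e-04 -1.e+00] F [ 0.6  0.4 -1.4] open 0.57 grip 30.0 j [-21.  23.  99.  -0.  57.  69.]
[-0.063 -0.786  0.001] [ 0.001  0.001 -0.175] rows>= 6.0
[0.    0.    0.098] [0. 0. 0.] rows>= 1.0
```

Call:
step_arm([
  [-0.04,-0.1,0,0,0,-0.02,1],
  [-0.06,-0.21,0,0,0,-0.05,1],
  [-0.06,-0.33,0,0,0,-0.08,1],
  [-0.06,-0.45,0,0,0,-0.1,1],
  [-0.06,-0.56,0,0,0,-0.13,1],
  [-0.06,-0.66,0,0,0,-0.15,1],
  [-0.06,-0.74,0,0,0,-0.175,1],
  [-0.06,-0.78,0,0,0,-0.175,1],
])

```text
time_s: 4.82
position: [0.4903, 0.1596, 0.2269]
tcp_rot: [[0.99, 0.139, 0.001], [0.139, -0.99, 0.001], [0.001, -0.001, -1.0]]
force: [0.9, 0.2, -1.4]
opening: 0.572
grasp_force: 30.0
```

Call:
step_arm([
  [0,0,0,0,0,0,1],
  [0,0,0,0,0,0,1],
  [0,0,0,0,0,0,1],
  [0,0,0,0,0,0,1],
])

```text
time_s: 5.15
position: [0.4904, 0.1555, 0.2265]
tcp_rot: [[0.991, 0.134, -0.0], [0.134, -0.991, -0.0], [-0.0, 0.0, -1.0]]
force: [1.5, 0.0, -1.1]
opening: 0.575
grasp_force: 30.0
```

```bash
python3 plan.py .49 .157 .1965 7.65;python3 w.py w2; python3 plan.py .49 .157 .1965 7.65
python3 - <<'E'
from h import *
c=pickle.load(open("w2.pkl","rb"))
for n,p in dict(ball=(.5267,.1618,.19),col=(.6641,.1804,.201)).items():print(n,proj(c,p))
E
```

```text
t 5.15 p [0.4904 0.1555 0.2265] yaw 7.7 z [-2.e-04 -4.e-04 -1.e+00] F [ 1.5  0.  -1.1] open 0.575 grip 30.0 j [ 5. 23. 99. -0. 57. 87.]
[-0.001 -0.005  0.1  ] [0.    0.    0.001] rows>= 1.0
t 5.2 p [0.4905 0.1555 0.2265] yaw 7.68 z [-1.e-04 -4.e-04 -1.e+00] F [ 0.7 -0.2 -1.3] open 0.573 grip 30.0 j [ 5. 23. 99. -0. 57. 87.]
[-0.001 -0.005  0.1  ] [0.    0.    0.001] rows>= 1.0
ball [320.51821592 215.17307097]
col [ 319.72891001 -138.41615605]
```

View pics/w2.png

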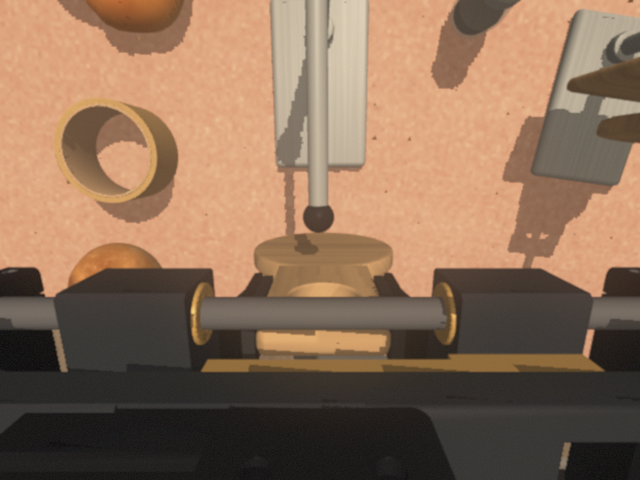

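The board is centred at about (323,255), the ball is at (318,217) and the prong runs straight up the image, so they are aligned. I insert it now.

Call:
step_arm([
  [0,-0.008,0.05,0,0,0,1],
  [0,-0.008,0.1,0,0,0,1],
  [0,-0.008,0.1,0,0,0,1],
  [0,-0.008,0.1,0,0,0,1],
  [0.04,-0.008,0.1,0,0,0,1],
  [0.08,-0.008,0.1,0,0,0,1],
  [0.12,-0.008,0.1,0,0,0,1],
  [0.16,-0.008,0.1,0,0,0,1],
])

```text
time_s: 5.87
position: [0.5388, 0.1653, 0.1977]
tcp_rot: [[0.991, 0.135, 0.002], [0.135, -0.991, 0.0], [0.002, 0.0, -1.0]]
force: [0.0, 0.3, -0.8]
opening: 0.57
grasp_force: 30.0
```

```bash
python3 plan.py .6199 .1744 .1965 7.65
```

```text
t 5.87 p [0.5388 0.1653 0.1977] yaw 7.76 z [ 1.9e-03  1.0e-04 -1.0e+00] F [ 0.   0.3 -0.8] open 0.57 grip 30.0 j [ 6. 29. 94. -0. 57. 88.]
[0.272 0.006 0.005] [ 0.    -0.002  0.002] rows>= 2.0
```

Call:
step_arm([
  [0.05,0.004,0.003,0,0,0,1],
  [0.1,0.004,0.003,0,0,0,1],
  [0.15,0.004,0.003,0,0,0,1],
  [0.2,0.004,0.003,0,0,0,1],
  [0.25,0.004,0.003,0,0,0,1],
  [0.27,0.004,0.003,0,0,0,1],
  [0.27,0.004,0.003,0,0,0,1],
  [0.27,0.004,0.003,0,0,0,1],
])

```text
time_s: 6.53
position: [0.6175, 0.1752, 0.1959]
tcp_rot: [[0.991, 0.135, -0.001], [0.135, -0.991, -0.0], [-0.001, 0.0, -1.0]]
force: [-0.1, -0.2, -2.2]
opening: 0.571
grasp_force: 30.0
```

```bash
python3 plan.py .6199 .1744 .186 7.65
```

```text
t 6.53 p [0.6175 0.1752 0.1959] yaw 7.78 z [-7.e-04 -1.e-04 -1.e+00] F [-0.1 -0.2 -2.2] open 0.571 grip 30.0 j [ 6. 35. 82. -0. 63. 88.]
[0.008 0.004 0.033] [0.    0.001 0.003] rows>= 1.0
```

Call:
step_arm([
  [0.004,0.003,0.012,0,0,0,1],
  [0.004,0.003,0.024,0,0,0,1],
  [0.004,0.003,0.032,0,0,0,1],
  [0.004,0.003,0.033,0,0,0,1],
  [0.004,0.003,0.033,0,0,0,1],
  [0.004,0.003,0.033,0,0,0,1],
])

```text
time_s: 7.03
position: [0.619, 0.1748, 0.1856]
tcp_rot: [[0.991, 0.136, -0.0], [0.136, -0.991, 0.0], [-0.0, -0.0, -1.0]]
force: [-0.7, 0.5, -0.8]
opening: 0.573
grasp_force: 30.0
```

```bash
python3 plan.py .6199 .1744 .186 7.65
```

```text
t 7.03 p [0.619  0.1748 0.1856] yaw 7.81 z [-2.e-04  0.e+00 -1.e+00] F [-0.7  0.5 -0.8] open 0.573 grip 30.0 j [ 6. 36. 83.  0. 62. 88.]
[ 0.003  0.002 -0.001] [-0.     0.     0.003] rows>= 1.0
```

Call:
step_arm([
  [0,0,0,0,0,0,-1],
  [0,0,0,0,0,0,-1],
  [0,0,0,0,0,0,-1],
  [0,0,0,0,0,0,-1],
  [0,0,0,0,0,0,-1],
  [0,0,0,0,0,0,-1],
  [0,0,-0.05,0,0,0,-1],
  [0,0,-0.1,0,0,0,-1],
])

```text
time_s: 7.7
position: [0.6184, 0.1747, 0.2149]
tcp_rot: [[0.991, 0.136, -0.003], [0.136, -0.991, -0.0], [-0.003, -0.0, -1.0]]
force: [0.4, -0.3, -0.4]
opening: 0.986
grasp_force: 0.0
```

```bash
python3 plan.py .6199 .1744 .29 7.65 .6107 -.0918 .29 0 .6107 -.0918 .187 0
python3 - <<'E'
from h import *
from rig import *
c=capture("scene");im=c["image"][140:290,230:430,::-1]
cv2.imwrite("pics/s1.png",cv2.resize(im,None,fx=3.5,fy=3.5,interpolation=cv2.INTER_CUBIC))
E
```

```text
t 7.7 p [0.6184 0.1747 0.2149] yaw 7.8 z [-3.1e-03 -3.0e-04 -1.0e+00] F [ 0.4 -0.3 -0.4] open 0.986 grip 0.0 j [ 6. 34. 81.  0. 65. 88.]
[ 0.004  0.002 -0.25 ] [-0.     0.004  0.003] rows>= 2.0
[-0.149  0.875  0.   ] [0.   0.   0.17] rows>= 7.0
[0.    0.    0.343] [0. 0. 0.] rows>= 3.0
```

View pics/s1.png

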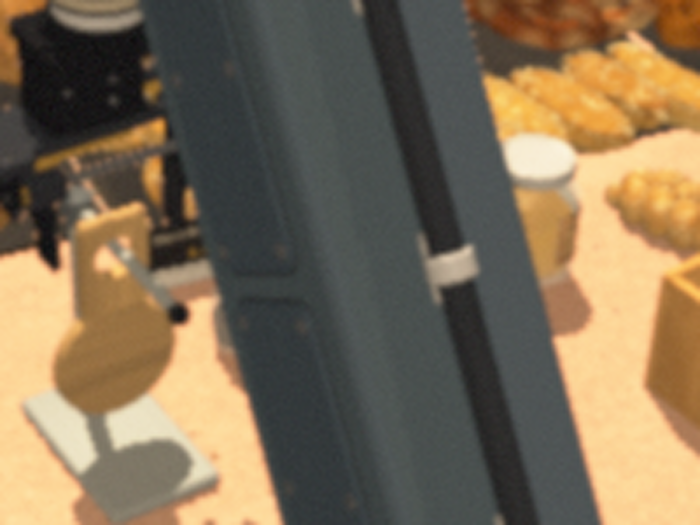

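The round board hangs on the spare prong, its disc near (115,355). Next is the oval board.

Call:
step_arm([
  [0,0,-0.12,0,0,0,-1],
  [0,0,-0.25,0,0,0,-1],
  [-0.02,0.11,-0.25,0,0,0.02,-1],
  [-0.05,0.23,-0.25,0,0,0.05,-1],
  [-0.07,0.36,-0.25,0,0,0.08,-1],
  [-0.1,0.49,-0.25,0,0,0.11,-1],
  [-0.12,0.62,-0.25,0,0,0.13,-1],
  [-0.14,0.74,-0.25,0,0,0.15,-1],
])

```text
time_s: 8.42
position: [0.6073, -0.0529, 0.2907]
tcp_rot: [[1.0, 0.017, 0.0], [0.017, -1.0, -0.0], [0.0, 0.0, -1.0]]
force: [0.9, 0.6, -0.1]
opening: 1.0
grasp_force: 0.0
```

```bash
python3 plan.py .6107 -.0918 .27 0
```

```text
t 8.42 p [ 0.6073 -0.0529  0.2907] yaw 1.0 z [ 4.e-04 -4.e-04 -1.e+00] F [ 0.9  0.6 -0.1] open 1.0 grip 0.0 j [-15.  26.  82.  -0.  72.  74.]
[0.009 0.13  0.069] [ 0.    -0.     0.022] rows>= 2.0
```

Call:
step_arm([
  [0.01,0.08,0,0,0,0.02,-1],
  [0.01,0.12,0,0,0,0.02,-1],
  [0.01,0.12,0.02,0,0,0.02,-1],
  [0.01,0.12,0.04,0,0,0.02,-1],
  [0.01,0.12,0.06,0,0,0.02,-1],
  [0.01,0.12,0.07,0,0,0.02,-1],
])

```text
time_s: 8.92
position: [0.6105, -0.0846, 0.2681]
tcp_rot: [[1.0, 0.005, -0.003], [0.005, -1.0, 0.001], [-0.003, -0.001, -1.0]]
force: [-0.5, 0.2, 0.3]
opening: 1.002
grasp_force: 0.0
```

```bash
python3 w.py w3; python3 plan.py .6105 -.0918 .187 0
python3 - <<'E'
from h import *
c=pickle.load(open("w3.pkl","rb"))
for n,p in dict(ball=(.5475,-.092,.19),col=(.686,-.0918,.201),h2=(.6107,-.0918,.211),h1=(.6437,-.0918,.211)).items():print(n,proj(c,p))
E
```

```text
t 8.97 p [ 0.6104 -0.0846  0.2678] yaw 0.3 z [-0.0033  0.0015 -1.    ] F [-1.   0.1  0.6] open 1.003 grip 0.0 j [-18.  28.  82.   0.  70.  71.]
[0.001 0.024 0.269] [-0.002  0.004  0.007] rows>= 2.0
ball [333.30901267 346.53044933]
col [336.58393493 138.98810123]
h2 [335.3223014  270.21242534]
h1 [336.13502987 215.36493086]
```

View pics/w3.png

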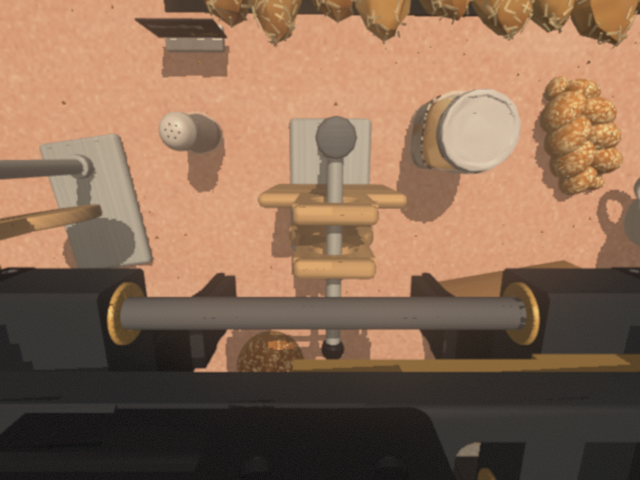

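The wrist view has the wide head at (336,214) and the oval head at (335,268), both as predicted. I descend and grip.

Call:
step_arm([
  [0.001,0.02,0,0,0,0.006,-1],
  [0.001,0.02,0.07,0,0,0.006,-1],
  [0.001,0.02,0.14,0,0,0.006,-1],
  [0.001,0.02,0.21,0,0,0.006,-1],
  [0.001,0.02,0.27,0,0,0.006,-1],
  [0.001,0.02,0.27,0,0,0.006,-1],
  [0.001,0.02,0.27,0,0,0.006,-1],
  [0.001,0.02,0.27,0,0,0.006,-1],
])

```text
time_s: 9.63
position: [0.6127, -0.0929, 0.1899]
tcp_rot: [[1.0, -0.002, 0.002], [-0.002, -1.0, -0.001], [0.002, 0.001, -1.0]]
force: [-0.2, -0.4, 0.8]
opening: 1.0
grasp_force: 0.0
```

```bash
python3 plan.py .6105 -.0918 .187 0
```

```text
t 9.63 p [ 0.6127 -0.0929  0.1899] yaw -0.09 z [ 2.1e-03 -8.0e-04 -1.0e+00] F [-0.2 -0.4  0.8] open 1.0 grip 0.0 j [-19.  34.  86.  -0.  60.  71.]
[-0.007 -0.004  0.01 ] [ 0.001 -0.003 -0.002] rows>= 1.0
```

Call:
step_arm([
  [-0.006,-0.002,0.01,0,0,0,-1],
  [-0.006,-0.002,0.01,0,0,0,0],
  [-0.006,-0.002,0.01,0,0,0,1],
  [-0.006,-0.002,0.01,0,0,0,1],
  [-0.006,-0.002,0.01,0,0,0,1],
  [-0.006,-0.002,0.01,0,0,0,1],
  [-0.006,-0.002,0.01,0,0,0,1],
  [-0.006,-0.002,0.01,0,0,0,1],
])

```text
time_s: 10.3
position: [0.6099, -0.0922, 0.1858]
tcp_rot: [[1.0, -0.002, 0.0], [-0.002, -1.0, 0.0], [0.0, -0.0, -1.0]]
force: [0.2, 0.5, -0.1]
opening: 0.569
grasp_force: 30.0
```

```bash
python3 plan.py .509 -.0918 .197 0
```

```text
t 10.3 p [ 0.6099 -0.0922  0.1858] yaw -0.12 z [ 1.e-04  2.e-04 -1.e+00] F [ 0.2  0.5 -0.1] open 0.569 grip 30.0 j [-19.  34.  87.   0.  60.  71.]
[-0.336 -0.001 -0.037] [-0.    -0.    -0.003] rows>= 3.0
```

Call:
step_arm([
  [0,0,-0.018,0,0,0,1],
  [0,0,-0.037,0,0,0,1],
  [0,0,-0.037,0,0,0,1],
  [-0.05,0,-0.037,0,0,0,1],
  [-0.1,0,-0.037,0,0,0,1],
  [-0.16,0,-0.037,0,0,0,1],
  [-0.22,0,-0.037,0,0,0,1],
  [-0.28,0,-0.037,0,0,0,1],
])

```text
time_s: 10.97
position: [0.5252, -0.092, 0.197]
tcp_rot: [[1.0, -0.002, 0.0], [-0.002, -1.0, -0.0], [0.0, 0.0, -1.0]]
force: [-1.0, 0.3, -2.0]
opening: 0.572
grasp_force: 30.0
```

Call:
step_arm([
  [-0.06,0,0,0,0,0,1],
  [-0.06,0,-0.03,0,0,0,1],
  [-0.06,0,-0.08,0,0,0,1],
  [-0.06,-0.05,-0.1,0,0,0,1],
])

```text
time_s: 11.3
position: [0.5106, -0.0795, 0.2293]
tcp_rot: [[1.0, -0.004, 0.006], [-0.004, -1.0, -0.003], [0.006, 0.003, -1.0]]
force: [0.6, 0.8, -1.2]
opening: 0.571
grasp_force: 30.0
```

```bash
python3 plan.py .49 .1565 .226 7.65
```

```text
t 11.3 p [ 0.5106 -0.0795  0.2293] yaw -0.26 z [ 0.0059 -0.0034 -1.    ] F [ 0.6  0.8 -1.2] open 0.571 grip 30.0 j [-21.  23.  99.  -0.  58.  69.]
[-0.072 -0.786  0.008] [ 0.005 -0.007 -0.176] rows>= 6.0
```

Call:
step_arm([
  [-0.04,-0.1,0,0,0,-0.02,1],
  [-0.06,-0.21,0,0,0,-0.05,1],
  [-0.06,-0.33,0,0,0,-0.08,1],
  [-0.06,-0.45,0,0,0,-0.1,1],
  [-0.06,-0.56,0,0,0,-0.13,1],
  [-0.06,-0.66,0,0,0,-0.15,1],
  [-0.06,-0.74,0,0,0,-0.176,1],
  [-0.06,-0.78,0,0,0,-0.176,1],
])

```text
time_s: 11.97
position: [0.4915, 0.1602, 0.2279]
tcp_rot: [[0.99, 0.139, 0.003], [0.139, -0.99, 0.001], [0.003, -0.001, -1.0]]
force: [0.7, -0.2, -2.1]
opening: 0.567
grasp_force: 30.0
```

Call:
step_arm([
  [0,0,0,0,0,0,1],
  [0,0,0,0,0,0,1],
  [0,0,0.05,0,0,0,1],
  [0,0,0.1,0,0,0,1],
  [0,0,0.1,0,0,0,1],
  [0,0,0.1,0,0,0,1],
])

```text
time_s: 12.47
position: [0.4903, 0.1557, 0.1965]
tcp_rot: [[0.991, 0.134, -0.002], [0.134, -0.991, -0.001], [-0.002, 0.0, -1.0]]
force: [0.2, 0.8, -2.0]
opening: 0.571
grasp_force: 30.0
```

```bash
python3 plan.py .49 .1565 .1965 7.65 .5805 .1688 .1965 7.65
```

```text
t 12.47 p [0.4903 0.1557 0.1965] yaw 7.69 z [-1.9e-03 -6.0e-04 -1.0e+00] F [ 0.2  0.8 -2. ] open 0.571 grip 30.0 j [  5.  26. 101.  -0.  53.  87.]
[-0.001 -0.003 -0.   ] [0.    0.003 0.001] rows>= 1.0
[ 0.304 -0.     0.   ] [0. 0. 0.] rows>= 3.0
```

Call:
step_arm([
  [0.04,-0.005,0,0,0,0,1],
  [0.08,-0.005,0,0,0,0,1],
  [0.12,-0.005,0,0,0,0,1],
  [0.17,-0.005,0,0,0,0,1],
  [0.22,-0.004,0,0,0,0,1],
  [0.27,-0.004,0,0,0,0,1],
  [0.305,-0.004,0,0,0,0,1],
  [0.305,-0.004,0,0,0,0,1],
])

```text
time_s: 13.13
position: [0.5845, 0.1699, 0.1982]
tcp_rot: [[0.991, 0.134, 0.006], [0.134, -0.991, 0.0], [0.006, 0.0, -1.0]]
force: [-0.1, -0.1, -1.4]
opening: 0.576
grasp_force: 30.0
```

Call:
step_arm([
  [0,0,0,0,0,0,1],
  [0,0,0,0,0,0,1],
  [0,0,0.012,0,0,0,1],
  [0,0,0.024,0,0,0,1],
  [0,0,0.036,0,0,0,1],
  [0,0,0.036,0,0,0,1],
  [0,0,0.036,0,0,0,1],
])

```text
time_s: 13.72
position: [0.5805, 0.1706, 0.1858]
tcp_rot: [[0.991, 0.136, -0.001], [0.136, -0.991, -0.0], [-0.001, 0.0, -1.0]]
force: [-0.4, -0.0, -0.5]
opening: 0.573
grasp_force: 30.0
```

```bash
python3 plan.py .5799 .1688 .186 7.65
```

```text
t 13.72 p [0.5805 0.1706 0.1858] yaw 7.81 z [-9.e-04 -1.e-04 -1.e+00] F [-0.4 -0.  -0.5] open 0.573 grip 30.0 j [ 6. 33. 88. -0. 59. 88.]
[-0.003  0.006 -0.001] [0.    0.001 0.004] rows>= 1.0
```

Call:
step_arm([
  [0,0,0,0,0,0,-1],
  [0,0,0,0,0,0,-1],
  [0,0,0,0,0,0,-1],
  [0,0,0,0,0,0,-1],
  [0,0,0,0,0,0,-1],
  [0,0,0,0,0,0,-1],
  [0,0,-0.05,0,0,0,-1],
  [0,0,-0.1,0,0,0,-1],
])

```text
time_s: 14.38
position: [0.5801, 0.1705, 0.2154]
tcp_rot: [[0.991, 0.136, -0.003], [0.136, -0.991, -0.0], [-0.003, -0.0, -1.0]]
force: [-0.1, 0.1, 0.9]
opening: 0.99
grasp_force: 0.0
```

Call:
step_arm([
  [0,0,-0.12,0,0,0,-1],
  [0,0,-0.25,0,0,0,-1],
  [0.04,0.11,-0.25,0,0,0.02,-1],
  [0.05,0.23,-0.25,0,0,0.05,-1],
  [0.06,0.36,-0.25,0,0,0.08,-1],
  [0.07,0.49,-0.25,0,0,0.11,-1],
  [0.08,0.62,-0.25,0,0,0.13,-1],
  [0.09,0.74,-0.25,0,0,0.16,-1],
])

```text
time_s: 15.05
position: [0.638, -0.0478, 0.2912]
tcp_rot: [[1.0, 0.009, 0.0], [0.009, -1.0, -0.0], [0.0, 0.0, -1.0]]
force: [0.8, 0.3, -0.5]
opening: 1.004
grasp_force: 0.0
```

```bash
python3 plan.py .6437 -.0918 .27 0
python3 - <<'E'
from h import *
from rig import *
c=capture("scene");im=c["image"][140:290,230:430,::-1]
cv2.imwrite("pics/s2.png",cv2.resize(im,None,fx=3.5,fy=3.5,interpolation=cv2.INTER_CUBIC))
E
```

```text
t 15.05 p [ 0.638  -0.0478  0.2912] yaw 0.54 z [ 3.e-04 -3.e-04 -1.e+00] F [ 0.8  0.3 -0.5] open 1.004 grip 0.0 j [-14.  29.  77.  -0.  74.  75.]
[0.018 0.147 0.071] [ 0.    -0.     0.012] rows>= 2.0
```

View pics/s2.png

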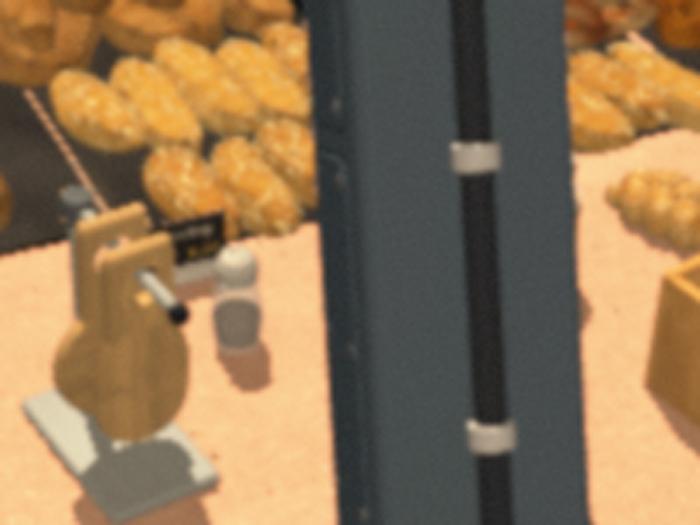

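Both boards hang on the spare prong, with their heads near (105,240) and (140,265). Now the wide board.

Call:
step_arm([
  [0.018,0.08,0,0,0,0.01,-1],
  [0.018,0.14,0,0,0,0.01,-1],
  [0.018,0.14,0.02,0,0,0.01,-1],
  [0.018,0.14,0.07,0,0,0.01,-1],
  [0.018,0.14,0.07,0,0,0.01,-1],
  [0.018,0.14,0.07,0,0,0.01,-1],
  [0.018,0.14,0.07,0,0,0.01,-1],
])

```text
time_s: 15.68
position: [0.6437, -0.0866, 0.2702]
tcp_rot: [[1.0, 0.004, -0.0], [0.004, -1.0, 0.0], [-0.0, -0.0, -1.0]]
force: [0.2, -0.7, 0.6]
opening: 1.002
grasp_force: 0.0
```

```bash
python3 plan.py .6437 -.0918 .187 0
```

```text
t 15.68 p [ 0.6437 -0.0866  0.2702] yaw 0.21 z [-1.e-04  3.e-04 -1.e+00] F [ 0.2 -0.7  0.6] open 1.002 grip 0.0 j [-18.  31.  77.   0.  72.  72.]
[0.    0.017 0.277] [-0.     0.     0.005] rows>= 2.0
```

Call:
step_arm([
  [0,0.013,0,0,0,0.005,-1],
  [0,0.013,0.07,0,0,0.005,-1],
  [0,0.013,0.14,0,0,0.005,-1],
  [0,0.013,0.21,0,0,0.005,-1],
  [0,0.013,0.275,0,0,0.005,-1],
  [0,0.013,0.275,0,0,0.005,-1],
  [0,0.013,0.275,0,0,0.005,-1],
  [0,0.013,0.275,0,0,0.005,-1],
])

```text
time_s: 16.35
position: [0.6447, -0.0917, 0.1891]
tcp_rot: [[1.0, -0.001, 0.003], [-0.001, -1.0, -0.001], [0.003, 0.001, -1.0]]
force: [0.1, -0.7, 0.5]
opening: 0.998
grasp_force: 0.0
```

```bash
python3 plan.py .6437 -.0918 .187 0
```

```text
t 16.35 p [ 0.6447 -0.0917  0.1891] yaw -0.06 z [ 2.6e-03 -9.0e-04 -1.0e+00] F [ 0.1 -0.7  0.5] open 0.998 grip 0.0 j [-18.  36.  81.  -0.  63.  72.]
[-0.003  0.     0.007] [ 0.001 -0.003 -0.001] rows>= 1.0
```

Call:
step_arm([
  [-0.002,0,0.007,0,0,0,-1],
  [-0.002,0,0.007,0,0,0,0],
  [-0.002,0,0.007,0,0,0,1],
  [-0.002,0,0.007,0,0,0,1],
  [-0.002,0,0.007,0,0,0,1],
  [-0.002,0,0.007,0,0,0,1],
  [-0.002,0,0.007,0,0,0,1],
  [-0.002,0,0.007,0,0,0,1],
])

```text
time_s: 17.02
position: [0.6431, -0.0914, 0.1855]
tcp_rot: [[1.0, -0.001, -0.0], [-0.001, -1.0, 0.0], [-0.0, -0.0, -1.0]]
force: [-0.6, 0.1, -0.3]
opening: 0.57
grasp_force: 30.0
```

```bash
python3 plan.py .505 -.0918 .197 0
```

```text
t 17.02 p [ 0.6431 -0.0914  0.1855] yaw -0.07 z [-0.e+00  1.e-04 -1.e+00] F [-0.6  0.1 -0.3] open 0.57 grip 30.0 j [-18.  36.  82.   0.  62.  72.]
[-0.46   0.002 -0.038] [-0.     0.    -0.002] rows>= 4.0
```

Call:
step_arm([
  [0,0,-0.02,0,0,0,1],
  [0,0,-0.038,0,0,0,1],
  [0,0,-0.038,0,0,0,1],
  [-0.06,0,-0.038,0,0,0,1],
  [-0.12,0,-0.038,0,0,0,1],
  [-0.19,0,-0.038,0,0,0,1],
  [-0.26,0,-0.038,0,0,0,1],
  [-0.33,0,-0.038,0,0,0,1],
])

```text
time_s: 17.68
position: [0.5432, -0.0913, 0.197]
tcp_rot: [[1.0, -0.001, 0.0], [-0.001, -1.0, -0.0], [0.0, 0.0, -1.0]]
force: [-0.7, -0.4, -2.2]
opening: 0.569
grasp_force: 30.0
```

Call:
step_arm([
  [-0.07,0,0,0,0,0,1],
  [-0.13,0,0,0,0,0,1],
  [-0.13,0,0,0,0,0,1],
  [-0.13,0,-0.08,0,0,0,1],
  [-0.13,0,-0.18,0,0,0,1],
  [-0.13,0,-0.28,0,0,0,1],
  [-0.13,0,-0.33,0,0,0,1],
  [-0.13,0,-0.33,0,0,0,1],
])

```text
time_s: 18.35
position: [0.5084, -0.0924, 0.3002]
tcp_rot: [[1.0, -0.001, 0.01], [-0.001, -1.0, -0.004], [0.01, 0.004, -1.0]]
force: [0.2, -0.8, -2.5]
opening: 0.567
grasp_force: 30.0
```

```bash
python3 plan.py .5114 -.3075 .295 11
```

```text
t 18.35 p [ 0.5084 -0.0924  0.3002] yaw -0.06 z [ 0.0103 -0.0041 -0.9999] F [ 0.2 -0.8 -2.5] open 0.567 grip 30.0 j [-23.  18.  94.   0.  67.  67.]
[0.011 0.717 0.02 ] [ 0.006 -0.013 -0.246] rows>= 6.0
```

Call:
step_arm([
  [0.01,0.1,0,0,0,-0.03,1],
  [0.01,0.2,0,0,0,-0.06,1],
  [0.01,0.31,0,0,0,-0.1,1],
  [0.01,0.42,0,0,0,-0.14,1],
  [0.01,0.52,0,0,0,-0.18,1],
  [0.01,0.61,0,0,0,-0.21,1],
  [0.01,0.68,0,0,0,-0.246,1],
  [0.01,0.717,0,0,0,-0.246,1],
])

```text
time_s: 19.02
position: [0.5076, -0.3093, 0.2941]
tcp_rot: [[0.982, 0.189, -0.001], [0.189, -0.982, -0.0], [-0.001, -0.0, -1.0]]
force: [0.3, 1.3, -2.5]
opening: 0.571
grasp_force: 30.0
```

Call:
step_arm([
  [0,0,0,0,0,0,1],
  [0,0,0,0,0,0,1],
  [0,0,0,0,0,0,1],
  [0,0,0,0,0,0,1],
  [0,0,0,0,0,0,1],
])

```text
time_s: 19.43
position: [0.5079, -0.3049, 0.2959]
tcp_rot: [[0.981, 0.192, -0.0], [0.192, -0.981, 0.001], [-0.0, -0.001, -1.0]]
force: [-0.6, -0.4, -1.8]
opening: 0.572
grasp_force: 30.0
```

```bash
python3 w.py w4; python3 plan.py .5114 -.3075 .295 11
python3 - <<'E'
from h import *
c=pickle.load(open("w4.pkl","rb"))
for p in((.5266,-.2288),(.5528,-.3789),(.4994,-.3872),(.4669,-.2352)):print(proj(c,p+(.11,)))
E
```

```text
t 19.48 p [ 0.508  -0.3051  0.296 ] yaw 11.08 z [ 0.e+00  3.e-04 -1.e+00] F [ 0.7  0.7 -2.1] open 0.572 grip 30.0 j [-42.  25.  84.   0.  72.  37.]
[0.01  0.01  0.003] [-0.    -0.     0.002] rows>= 1.0
[247.00514185 193.17828099]
[409.99118548 196.58313129]
[404.39729607 252.21834322]
[244.95258173 254.8408114 ]
```

View pics/w4.png

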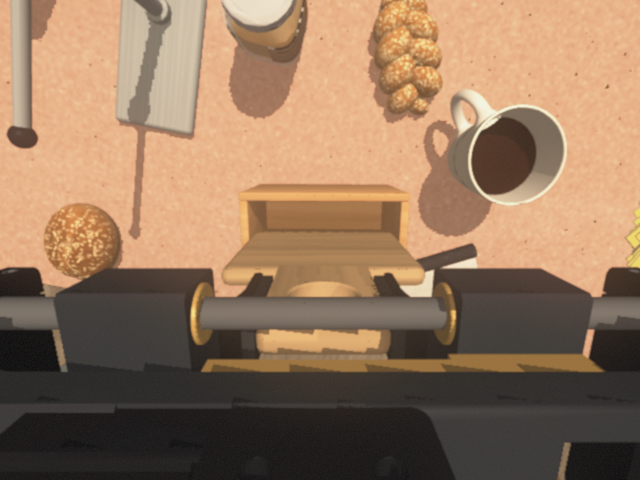

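The box's back rim runs level from (242,186) to (407,186), so yaw matches. The board spans about 225–423, centred over the box. I compute the box centre from that rim.

Run:
```python
from h import *
c=pickle.load(open("w4.pkl","rb"))
T=c["world_from_camera"]
a,b=onz(c,242,185.5,.11),onz(c,407,185.5,.11);m=(a+b)/2
x=np.array([np.cos(np.radians(11)),np.sin(np.radians(11))])
print(a,b,np.linalg.norm(a-b),np.degrees(np.arctan2(-(a-b)[0],(a-b)[1])),m[:2]-.032*x)
```

```text
[ 0.53273454 -0.2232489   0.11      ] [ 0.56220912 -0.37358259  0.11      ] 0.15319584512890322 11.092765359270283 [ 0.51605976 -0.30452163]
```

Call:
step_arm([
  [0.019,0.006,0,0,0,0,1],
  [0.019,0.006,0.06,0,0,0,1],
  [0.019,0.006,0.12,0,0,0,1],
  [0.019,0.006,0.18,0,0,0,1],
  [0.019,0.006,0.23,0,0,0,1],
  [0.019,0.006,0.23,0,0,0,1],
  [0.019,0.006,0.23,0,0,0,1],
  [0.019,0.006,0.23,0,0,0,1],
])

```text
time_s: 20.15
position: [0.5146, -0.3074, 0.2278]
tcp_rot: [[0.982, 0.191, 0.002], [0.191, -0.982, -0.001], [0.001, 0.002, -1.0]]
force: [-0.4, -0.3, -2.8]
opening: 0.575
grasp_force: 30.0
```

Call:
step_arm([
  [0,0,0.04,0,0,0,1],
  [0,0,0.09,0,0,0,1],
  [0,0,0.14,0,0,0,1],
  [0,0,0.18,0,0,0,1],
  [0,0,0.22,0,0,0,1],
  [0,0,0.23,0,0,0,1],
  [0,0,0.23,0,0,0,1],
  [0,0,0.23,0,0,0,1],
])

```text
time_s: 20.82
position: [0.5145, -0.3077, 0.159]
tcp_rot: [[0.982, 0.191, 0.002], [0.191, -0.982, -0.001], [0.001, 0.002, -1.0]]
force: [0.4, 0.1, -1.5]
opening: 0.572
grasp_force: 30.0
```

```bash
python3 plan.py .514 -.306 .150 11
```

```text
t 20.82 p [ 0.5145 -0.3077  0.159 ] yaw 11.0 z [ 0.0017 -0.0015 -1.    ] F [ 0.4  0.1 -1.5] open 0.572 grip 30.0 j [-42.  35.  91.   0.  55.  37.]
[-0.001 -0.006  0.03 ] [ 0.002 -0.002  0.   ] rows>= 1.0
```

Call:
step_arm([
  [0,0,0.01,0,0,0,1],
  [0,0,0.02,0,0,0,1],
  [0,0,0.026,0,0,0,1],
  [0,0,0.029,0,0,0,1],
  [0,0,0.029,0,0,0,1],
  [0,0,0.029,0,0,0,1],
  [0,0,0.029,0,0,0,1],
])

```text
time_s: 21.4
position: [0.5141, -0.3073, 0.1505]
tcp_rot: [[0.982, 0.191, 0.001], [0.191, -0.982, -0.001], [0.001, 0.001, -1.0]]
force: [-0.1, 0.0, 5.8]
opening: 0.573
grasp_force: 30.0
```

```bash
python3 plan.py .514 -.306 .150 11
```

```text
t 21.4 p [ 0.5141 -0.3073  0.1505] yaw 11.0 z [ 1.e-03 -8.e-04 -1.e+00] F [-0.1  0.   5.8] open 0.573 grip 30.0 j [-42.  35.  91.   0.  54.  37.]
[ 0.001 -0.004  0.002] [ 0.001 -0.001 -0.   ] rows>= 1.0
```

Call:
step_arm([
  [0,0,-0.003,0,0,0,1],
  [0,0,-0.003,0,0,0,-1],
  [0,0,-0.003,0,0,0,-1],
  [0,0,-0.003,0,0,0,-1],
  [0,0,-0.003,0,0,0,-1],
  [0,0,-0.003,0,0,0,-1],
  [0,0,-0.003,0,0,0,-1],
  [0,0,-0.003,0,0,0,-1],
])

```text
time_s: 22.07
position: [0.5137, -0.3071, 0.15]
tcp_rot: [[0.982, 0.191, -0.0], [0.191, -0.982, 0.0], [-0.0, -0.0, -1.0]]
force: [-0.1, 0.0, -0.6]
opening: 0.971
grasp_force: 0.0
```

Call:
step_arm([
  [0,0,-0.04,0,0,0,-1],
  [0,0,-0.1,0,0,0,-1],
  [0,0,-0.18,0,0,0,-1],
  [0,0,-0.28,0,0,0,-1],
  [-0.1,0.1,-0.38,0,0,0,-1],
  [-0.2,0.2,-0.45,0,0,0,-1],
  [-0.3,0.3,-0.45,0,0,0,-1],
  [-0.3,0.4,-0.45,0,0,0,-1],
])

```text
time_s: 22.73
position: [0.4458, -0.4415, 0.2876]
tcp_rot: [[0.982, 0.191, -0.001], [0.191, -0.982, -0.001], [-0.001, 0.001, -1.0]]
force: [-0.1, 1.3, -0.1]
opening: 1.001
grasp_force: 0.0
```

Run:
```python
from h import *
from rig import *
c=capture("top");im=c["image"][130:330,150:550,::-1]
d=capture("scene")["image"][130:330,210:510,::-1]
cv2.imwrite("pics/f.png",np.vstack([cv2.resize(im,(640,320)),cv2.resize(d,(420,280),interpolation=cv2.INTER_CUBIC)]) if 0 else np.vstack([cv2.resize(im,(600,300)),cv2.copyMakeBorder(cv2.resize(d,(450,300)),0,0,0,150,0)]))
```

```text
(no output)
```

View pics/f.png

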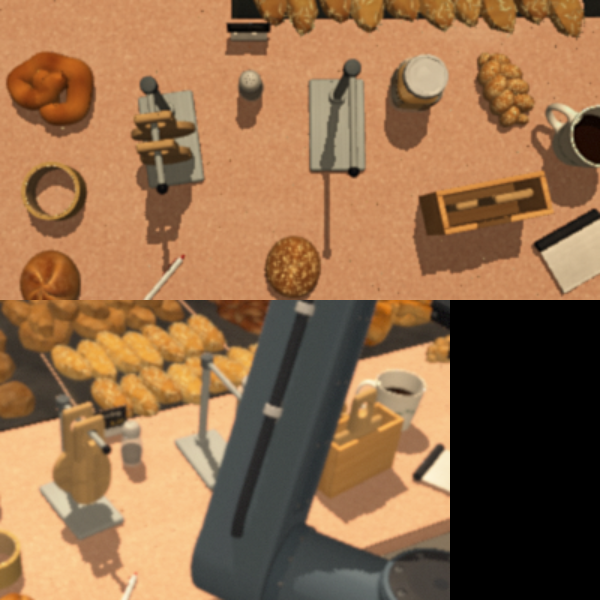

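Both boards hang on the spare prong, heads near (155,120) and (158,148) in the top half. The wide board stands head up in the upright box near (490,198), and the bystanders look undisturbed. I let the arm settle and hand in.

Call:
step_arm([
  [0,0,0,0,0,0,-1],
  [0,0,0,0,0,0,-1],
  [0,0,0,0,0,0,-1],
  [0,0,0,0,0,0,-1],
  [0,0,0,0,0,0,-1],
  [0,0,0,0,0,0,-1],
])

```text
time_s: 23.33
position: [0.4488, -0.4406, 0.285]
tcp_rot: [[0.981, 0.192, -0.0], [0.192, -0.981, 0.0], [-0.0, -0.0, -1.0]]
force: [0.1, 0.5, 0.1]
opening: 0.997
grasp_force: 0.0
```

```bash
python3 -c "
from rig import *
print(hand_in())"
```

```text
the job is handed in; nothing more can be done
None
```

I handed the job in at about 23 s: the last pictures show the round and oval boards hanging on the spare stand and the wide board upright, head up, in the beech box; the hand-in gave no verdict.

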